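# Pack the last two units behind the sprung plate of an equipment tray

### The job

Finish packing the white equipment tray: stand the aluminium lens canister and the blue module in the row with the grey and cream modules already inside, in any order, so that all four stand upright on the tray floor and the green sprung plate is left pressed back, clamping the row. The modules inside stand loose with gaps and there is too little room until the row is closed up against the black end stop and the plate is pushed back, so feel your way, set things down gently without dropping or ramming them, and leave the other things on the bench where they are.

Things in the scene. Friction and masses are not known exactly. Their poses are not given: they have to be found in the camera images.
- tray: White open tray, fixed. z up; y runs along the row from the black end stop to the green sprung plate. Origin on the bench. Inside 66 mm wide (x = -33 to 33); walls 6 thick, top at z = 40; outside y = -100 to 117. Stop and plate sit on one black clamp frame with rails along the rims (z = 42), fixed tight anywhere in an 8 mm range along y: not measured, find it by touch.
- tray_floor (a point): Point on the tray floor's upper side, 6 mm above the tray's origin; items stand here. The end stop (62 mm wide, top at z = 60) has its row-side face at y = -84 to -76. From stop to plate the row has 156 with the plate at rest, 166.5 with it pushed right back; the four items together take 164.
- plate (a joint): Travel of the green sprung plate in m along the tray's +y, away from the row: 0 at rest (face 156 mm from the stop's face, so at y = 72 to 80), 0.0105 at its end. About 3 N starts it, 5.6 N at the end. Plate 8 mm thick, 62 wide, top at z = 118 of the tray frame, higher than anything packed (the blue module's body ends at 98). With all four items in the row it is held at about 0.008.
- canister_center (a point): Centre (half-way up) of the loose aluminium lens canister, an upright plain cylinder 50 in diameter, 84 high, about 260 g, to be packed; z axis up. It starts on the bench at either side of the tray.
- blue_module_center (a point): Centre of the loose blue electronics module, an upright block 38 thick along its y axis, 60 wide along its x axis, 92 high (three 8 high knobs on top are extra), about 300 g, to be packed with its 60 width across the tray (its x along the tray's x, either way round). It starts on the bench at either side of the tray.
- grey_module_center (a point): Centre of the grey module standing loose in the tray next to the black end stop: 40 thick along its y axis (the row), 60 wide along x, 72 high, about 280 g. Starts a few mm off the stop and may be slid along.
- cream_module_center (a point): Centre of the cream module standing loose in the tray next to the grey one: 36 thick along its y axis (the row), 60 wide along x, 78 high, about 240 g. Starts with gaps on both sides and may be slid along.
- switch_box: Loose cream box with a black knob on its front, 90 by 130 by 55 high; not part of the job. Origin under its centre.
- amber_jar: Loose amber glass jar, 56 in diameter, 75 high; not part of the job. Origin under its centre.
- lens_ring: Loose black ring lying flat, 90 in diameter, 14 high; not part of the job. Origin under its centre.
- screwdriver: Loose grey-handled screwdriver lying on the bench; not part of the job.
- end_cap: Loose brass disc, 48 in diameter, 22 high; not part of the job. Origin under its centre.

How it is judged:
By the outcome, as a careful person would: the job done as asked, in the order asked, and still so for the second after the job is handed in, with the robot touching nothing.
It also fails if it takes over 58 s, if anything falls off the work surface, if the arm or the gripper's body presses on something with over 40 N, if the wrist force passes 120 N, or if a joint passes its speed limit or range.

### The arm

A 6-joint arm with a two-finger parallel gripper is mounted at the origin on the work surface. World frame = base frame: x ahead of the robot, y to its left, z up, the work surface at z = 0. Lengths are in m, angles in rad, forces in N, time in s.
With the tool pointing down it reaches from about 0.35 to 0.8 m from the base axis. Payload 7.3 kg.
Tool frame: the origin (TCP) lies between the finger pads; the fingertips stand 25 mm ahead of it and the grasp point (between the pads) lies 6 mm ahead of it (r.tip_extent is the distance from the TCP to the fingertips, in m); z points along the fingers, y is the direction in which the jaws open and shut (so a half turn about z gives the same grasp; the last joint's range is limited). The gripper opens to 85 mm and grips with 20 to 120 N. Pads are 22 mm wide; open, the fingers measure 114 mm over their backs; the gripper's body (76 mm by 85 mm) begins 54 mm behind the grasp point. The pads swing forward as they close: fully open they stand 13 mm farther back than shut.
Start: joints at [0.983, 0.342, 1.524, -0, 1.275, -0.146], TCP at [0.224, 0.475, 0.256] pointing down, gripper open.
Joint ranges: [-2.53, 2.53], [-0.77, 2.02], [0.04, 2.7], [-1, 4.14], [0.28, 2.66], [-3.11, 3.11]. Speed limits (rad/s): [2.57, 2.57, 3.14, 3.14, 3.14, 3.14].

### API

Orientations are given as a unit quaternion [x, y, z, w].
In Python, from workcell import r, command_gripper, optics gives the robot as it stands. The module is installed in compiled form; this text tells all that it offers. Calls block until the motion is done:
- r.reach(position, orientation): joint-space move of the TCP to a pose.
- r.move_straight(position, orientation=None, speed=0.15, max_force=None): straight line of the TCP; orientation=None keeps the orientation; speed is the mean speed in m/s. With max_force (N) it stops when the force on the tool has changed by that much, and returns True; else False.
- r.movej(angles): joint-space move.
- command_gripper(opening, force=None): finger opening in m; force is the grip in N (None keeps the last); returns when the fingers have stopped.
- r.hold(seconds).
- r.solve_ik(position, orientation): joint angles nearest the present ones, or None.
- r.read_state(): the state.
- optics.get_image(name): name is "side" or "top" or "wrist"; returns (picture, depth): 384x512x3 uint8, red, green, blue; 384x512 float32, m along the optical axis (not along the pixel's ray), 0 where there is no reading.
- optics.camera_model(name): a dict with "K" (3x3 intrinsics, pixels), "k1" (the pictures are not rectified: a ray, as slopes to the right and down, at radius r is drawn at 1 + k1 r^2 times it, then the intrinsics apply), "R" (3x3) and "t" (3): a world point X has camera coordinates R X + t; the wrist camera has in their place "tool_from_camera" (4x4, takes a point from camera to tool coordinates, whose origin is the TCP and whose axes are the flange's). Camera axes: x right, y down, z forward; pixel columns grow to the right and rows downward; lengths in m; the calibration is good to about 2 mm. A picture is of the moment at which its call begins: read the wrist's pose just before it. camera_model takes no time and is no camera call.
A pose or a line that the arm cannot do raises r.PlanningError and nothing moves.
- r.finish_job(): hands the job in, once; it reports no verdict.
The state is a dict: "time_s": time; "joint_positions": joint angles; "dq": joint speeds; "tau": joint torques, N m; "eef_pos": TCP position; "eef_rot": TCP orientation; "contact_force": force on the tool from outside, world axes, zero at the start; "torque": the same for the moment, N m; "grip_width": finger opening in m.
Only numpy, scipy, OpenCV 4.12 (cv2) and the standard library are available. Lean on these libraries where they do the work, as an engineer would, in place of code of your own. Each camera call takes 0.05 s, during which the arm holds its last target.

## Working session

There is one attempt and no reset: what is moved stays moved. The work goes in short steps, each a Python script; the robot and the scene stay as the last script left them, time stands still between calls to the robot, and variables do not carry over. Pictures are saved under pics/ and viewed, and the job is handed in when it is done.

```bash
mkdir -p pics; ls; cat > cap.py <<'E'
import cv2,numpy as np
from workcell import r, command_gripper, optics
def snap(name,tag):
    im,d=optics.get_image(name)
    cv2.imwrite(f'pics/{tag}.png',cv2.cvtColor(im,cv2.COLOR_RGB2BGR)); np.save(f'pics/{tag}.npy',d); return im,d
E
python3 - <<'E'
from cap import *
for n in("top","side"):
    snap(n,n+"0"); print(n,optics.camera_model(n))
print(optics.camera_model("wrist"))
s=r.read_state();print(s); print(r.tip_extent)
E
```

```text
pics
top {'K': array([[416.36875286,   0.        , 258.57002145],
       [  0.        , 416.36875286, 188.98809222],
       [  0.        ,   0.        ,   1.        ]]), 'k1': -0.029893794754710035, 'R': array([[-0.01929873, -0.99917121, -0.03583934],
       [-0.99472042,  0.02280171, -0.10005683],
       [ 0.1007911 ,  0.03371916, -0.99433605]]), 't': array([0.02698605, 0.560943  , 0.89916778])}
side {'K': array([[403.16439261,   0.        , 245.5525332 ],
       [  0.        , 403.16439261, 188.68056937],
       [  0.        ,   0.        ,   1.        ]]), 'k1': 0.02518635392951471, 'R': array([[-0.99269766, -0.12047226, -0.00614778],
       [-0.06983187,  0.61547998, -0.7850528 ],
       [ 0.09836092, -0.77889077, -0.61939834]]), 't': array([0.56843257, 0.08946366, 0.86220595])}
{'K': array([[291.45924044,   0.        , 256.06889671],
       [  0.        , 291.45924044, 190.00422336],
       [  0.        ,   0.        ,   1.        ]]), 'k1': -0.07222616213535261, 'tool_from_camera': array([[ 9.09933725e-04, -9.46888506e-01, -3.21560771e-01,
         8.34567239e-02],
       [ 9.9
[... 230 characters left out ...]
000000e+00]])}
{'time_s': 0.1, 'joint_positions': array([ 9.82983149e-01,  3.42655896e-01,  1.52489823e+00,  1.34648317e-05,
        1.27542169e+00, -1.45963692e-01]), 'dq': array([ 0.00022725, -0.00259513, -0.00230696,  0.00206211,  0.00093466,
        0.00148565]), 'tau': array([ 1.80424351e-03, -4.34444904e+01, -2.46492201e+01, -1.21931002e-04,
        4.63287259e-03, -2.46450037e-05]), 'eef_pos': array([0.22427715, 0.47433174, 0.25570208]), 'eef_rot': array([ 2.19133848e-01,  9.75694562e-01, -6.43244786e-04, -2.54089741e-04]), 'contact_force': array([ 0.13890397, -1.29246174, -0.39602554]), 'torque': array([ 0.02628461,  0.00140373, -0.02217502]), 'grip_width': 0.08541392861466553}
0.025
```

View pics/top0.png

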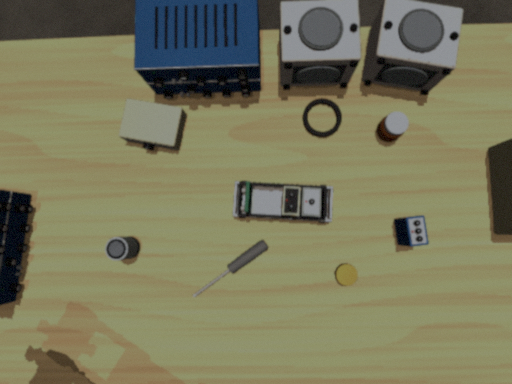

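View pics/side0.png

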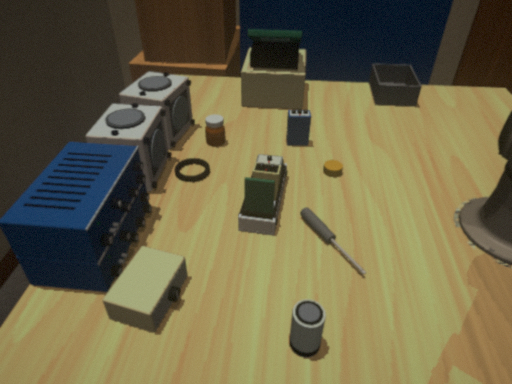

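The top view shows the tray at about (283,202), with the green plate at its left end (+y) and the stop at the right. The canister is near (122,248) and the blue module near (412,230). Next I'll enlarge the crops and compute coarse poses.

```bash
cat >> cap.py <<'E'
def ray(name,uv,pose=None):
    m=optics.camera_model(name);K=m['K'];uv=np.atleast_2d(uv).astype(float)
    p=cv2.undistortPoints(uv.reshape(-1,1,2),K,np.array([m['k1'],0,0,0.])).reshape(-1,2)
    d=np.c_[p,np.ones(len(p))]
    if 'R' in m: R=m['R'].T;t=-R@m['t']
    else:
        from scipy.spatial.transform import Rotation as Ro
        P,q=pose;T=m['tool_from_camera'];Rw=Ro.from_quat(q).as_matrix();R=Rw@T[:3,:3];t=Rw@T[:3,3]+P
    return t,d@R.T
def onplane(name,uv,z,pose=None):
    o,d=ray(name,uv,pose);s=(z-o[2])/d[:,2];return o+d*s[:,None]
def topts(name,depth,pose=None):
    h,w=depth.shape;v,u=np.mgrid[:h,:w];uv=np.c_[u.ravel(),v.ravel()]
    o,d=ray(name,uv,pose);return (o+d*depth.reshape(-1,1)).reshape(h,w,3)
E
python3 - <<'E'
from cap import *
im=cv2.imread('pics/top0.png')
a=cv2.resize(im[165:240,220:345],None,fx=6,fy=6,interpolation=cv2.INTER_CUBIC);cv2.imwrite('pics/top0a.png',a)
b=np.hstack([cv2.resize(im[215:275,90:150],None,fx=6,fy=6,interpolation=cv2.INTER_CUBIC),cv2.resize(im[200:260,380:440],None,fx=6,fy=6,interpolation=cv2.INTER_CUBIC)]);cv2.imwrite('pics/top0b.png',b)
P=topts('top',np.load('pics/top0.npy'))
for n,(u,v) in dict(can=(117,248),blue=(418,230),plate=(245,197),stop=(327,203),cream=(291,201),grey=(312,202),bench=(200,200),tl=(265,201)).items():
    print(n,P[v-1:v+2,u-1:u+2].reshape(-1,3).mean(0).round(4))
E
```

```text
can [0.4382 0.3123 0.0856]
blue [ 0.4636 -0.3071  0.1011]
plate [0.5398 0.0423 0.0815]
stop [ 0.5269 -0.1357  0.0273]
cream [ 0.529  -0.0538  0.085 ]
grey [ 0.5258 -0.0971  0.0868]
bench [5.419e-01 1.515e-01 4.000e-04]
tl [0.5359 0.0018 0.006 ]
```

View pics/top0a.png

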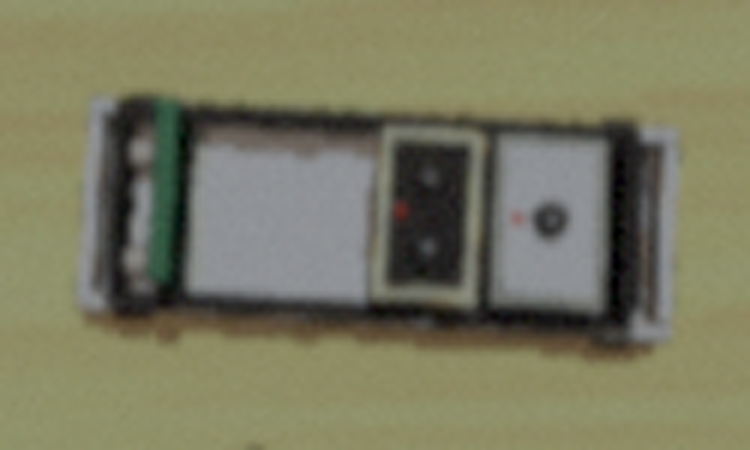

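View pics/top0b.png

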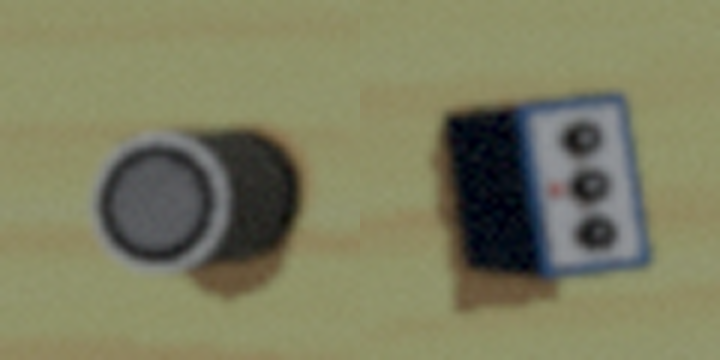

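Coarse poses are enough to start moving. I'll go to a wrist view over the tray with the jaws along the tray's x.

```bash
cat >> cap.py <<'E'
from scipy.spatial.transform import Rotation as Ro
def quat(th):  # tool down, jaw axis (tool y) at world angle th
    ty=np.array([np.cos(th),np.sin(th),0]);tz=np.array([0,0,-1.]);tx=np.cross(ty,tz)
    return Ro.from_matrix(np.c_[tx,ty,tz]).as_quat()
E
python3 - <<'E'
from cap import *
for th in (0,np.pi,-0.06,np.pi-.06):
  for p in ([.44,.31,.2],[.53,-.04,.3],[.53,-.04,.08],[.53,.03,.2],[.46,-.31,.2],[.46,-.31,.06]):
    q=r.solve_ik(p,quat(th)); print(round(th,2),p,None if q is None else np.round(q,2))
E
```

```text
0 [0.44, 0.31, 0.2] [ 0.47  0.42  1.57 -0.    1.15  0.47]
0 [0.53, -0.04, 0.3] [-0.22  0.32  1.43 -0.    1.39 -0.22]
0 [0.53, -0.04, 0.08] [-0.22  0.56  1.72 -0.    0.86 -0.22]
0 [0.53, 0.03, 0.2] [-0.09  0.4   1.59 -0.    1.14 -0.09]
0 [0.46, -0.31, 0.2] [-0.73  0.45  1.53 -0.    1.17 -0.73]
0 [0.46, -0.31, 0.06] [-0.73  0.62  1.67 -0.    0.85 -0.73]
3.14 [0.44, 0.31, 0.2] [ 0.47  0.42  1.57 -0.    1.15 -2.67]
3.14 [0.53, -0.04, 0.3] [-0.22  0.32  1.43 -0.    1.39  2.92]
3.14 [0.53, -0.04, 0.08] [-0.22  0.56  1.72 -0.    0.86  2.92]
3.14 [0.53, 0.03, 0.2] [-0.09  0.4   1.59 -0.    1.14  3.05]
3.14 [0.46, -0.31, 0.2] [-0.73  0.45  1.53 -0.    1.17  2.41]
3.14 [0.46, -0.31, 0.06] [-0.73  0.62  1.67 -0.    0.85  2.41]
-0.06 [0.44, 0.31, 0.2] [ 0.47  0.42  1.57 -0.    1.15  0.53]
-0.06 [0.53, -0.04, 0.3] [-0.22  0.32  1.43 -0.    1.39 -0.16]
-0.06 [0.53, -0.04, 0.08] [-0.22  0.56  1.72 -0.    0.86 -0.16]
-0.06 [0.53, 0.03, 0.2] [-0.09  0.4   1.59 -0.    1.14 -0.03]
-0.06 [0.46, -0.31, 0.2] [-0.73  0.45  1.53 -0.    1.17 -0.67]
-0.06 [0.46, -0.31, 0.06] [-0.73  0.62  1.67 -0.    0.85 -0.67]
3.08 [0.44, 0.31, 0.2] [ 0.47  0.42  1.57 -0.    1.15 -2.61]
3.08 [0.53, -0.04, 0.3] [-0.22  0.32  1.43 -0.    1.39  2.98]
3.08 [0.53, -0.04, 0.08] [-0.22  0.56  1.72 -0.    0.86  2.98]
3.08 [0.53, 0.03, 0.2] None
3.08 [0.46, -0.31, 0.2] [-0.73  0.45  1.53 -0.    1.17  2.47]
3.08 [0.46, -0.31, 0.06] [-0.73  0.62  1.67 -0.    0.85  2.47]
```

```bash
python3 - <<'E'
from cap import *
r.reach([.53,-.015,.28],quat(-0.04))
s=r.read_state();im,d=snap('wrist','w1');np.save('pics/w1pose.npy',np.r_[s['eef_pos'],s['eef_rot']]);print(s['time_s'],s['eef_pos'],s['eef_rot'],s['contact_force'])
E
```

```text
2.175 [ 0.52995839 -0.01415345  0.28001454] [ 7.20625919e-01  6.93324072e-01  8.45180258e-05 -9.54026600e-05] [-0.61666417 -0.05078115  0.46398326]
```

View pics/w1.png

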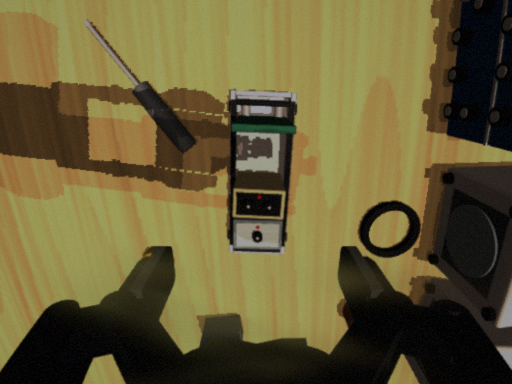

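The wrist view shows the tray upright in the picture: plate at about (263,127), cream at (258,204), grey at (257,236). Enlarging it next.

```bash
python3 - <<'E'
from cap import *
im=cv2.imread('pics/w1.png')
a=cv2.resize(im[82:262,215:310],None,fx=3.3,fy=3.3,interpolation=cv2.INTER_CUBIC);a=cv2.convertScaleAbs(a,alpha=1.5,beta=15)
P=np.load('pics/w1pose.npy');W=topts('wrist',np.load('pics/w1.npy'),(P[:3],P[3:]))
z=W[82:262,215:310,2];zz=cv2.resize((np.clip(z,0,.13)/.13*255).astype(np.uint8),None,fx=3.3,fy=3.3,interpolation=0)
cv2.imwrite('pics/w1a.png',np.hstack([a,cv2.applyColorMap(zz,cv2.COLORMAP_JET)]))
for v in range(92,256,6): print(v,(W[v,[222,228,231,234,240,257,275,285,290,294,300],2]*1000).round(0))
E
```

```text
92 [ 0. -0. 40. 41. 40. 40. 39. 40. 39. 40. -0.]
98 [ 1. -1. 40. 40.  6.  5.  6.  5. 35. 41. -0.]
104 [ 1.  1. 43. 41. 47. 48. 48. 48. 42. 43.  0.]
110 [-1.  1. 43. 42.  7.  7. 33.  6. 42. 42.  0.]
116 [ 1. -0. 41. 42. 30. 20. 35.  7. 42. 40. -1.]
122 [  0.  -0.  44. 106. 104.  98.  90.  85.  84.   1.   1.]
128 [  1.  -0.  41. 118. 118. 118. 118. 118. 117. 118.   3.]
134 [-0.  1. 43. 43.  7.  7.  8.  6. 43.  1.  1.]
140 [-1.  2. 42. 44.  6.  7.  7. 11. 41.  2. -1.]
146 [ 1.  1. 42. 43.  5.  6.  6.  7. 41. -0.  0.]
152 [ 0.  1. 44. 42.  8.  7.  6.  8. 43.  0. -0.]
158 [ 1.  2. 43. 43.  6.  6.  7. 14. 42.  0. -0.]
164 [ 1.  1. 42. 43.  6.  6.  5. 20. 41. -0.  0.]
170 [ 0. -0. 42. 42.  7.  7.  8. 42. 42.  1.  2.]
176 [-0.  0. 43. 42. 31. 27. 24. 43. 44.  0.  1.]
182 [ 1. -1. 42. 44. 58. 55. 51. 43. 39.  1.  0.]
188 [ 1.  0. 43. 81. 81. 78. 74. 41.  0.  1. -1.]
194 [ 1. -0. 42. 85. 84. 84. 84. 84.  2.  0. -1.]
200 [-1.  1. 41. 82. 85. 86. 85. 41. -0.  1.  1.]
206 [-0. -0. 43. 85. 84. 85. 85. 41.  2.  1. -1.]
212 [ 0.  0. 42. 84. 85. 84. 85. 42.  1. -1.  2.]
218 [-0. -1. 42. 75. 75. 74. 84. 43. -0. -1. -0.]
224 [ -0.  -1.  43.  77.  80.  78.  78. 398.   1.   1.   1.]
230 [ 1. 26. 43. 78. 77. 78. 79. 42. -1. -1.  0.]
236 [-1. 31. 43. 77. 78. 86. 78. 32.  0.  0. -1.]
242 [-1.  0. 42. 78. 79. 78. 78. -0.  0. -1.  1.]
248 [-1.  1. 40. 60. 60. 77. 77. -1.  0.  0.  1.]
254 [ 1.  1.  1. -0.  0. -1. -0.  1. -0.  1.  2.]
```

View pics/w1a.png

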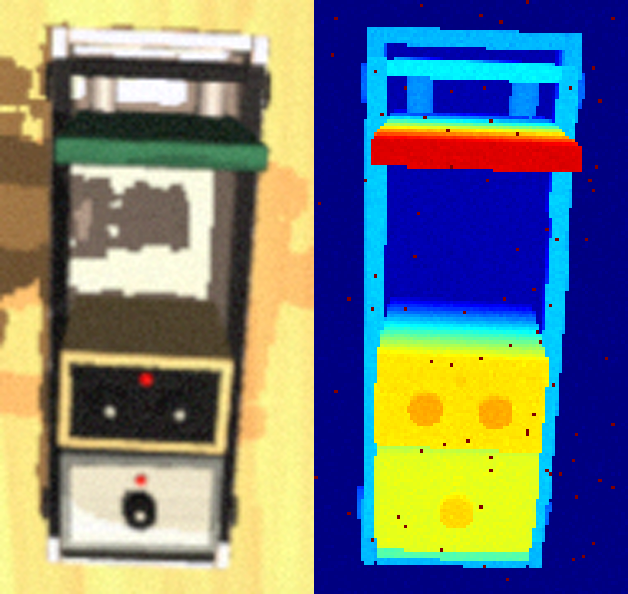

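```bash
cat >> cap.py <<'E'
def rect(pts):
    (c,s,a)=cv2.minAreaRect((pts[:,:2]*1000).astype(np.float32));return np.round(c,1),np.round(s,1),round(a,2)
def block(W,lo,hi,zl,zh):
    m=(W[...,2]>zl)&(W[...,2]<zh)&(W[...,0]>lo[0])&(W[...,0]<hi[0])&(W[...,1]>lo[1])&(W[...,1]<hi[1])
    n,l,st,_=cv2.connectedComponentsWithStats(cv2.morphologyEx(m.astype(np.uint8),cv2.MORPH_OPEN,np.ones((2,2),np.uint8)))
    k=1+np.argmax(st[1:,4]);return W[l==k]
E
python3 - <<'E'
from cap import *
P=np.load('pics/w1pose.npy');W=topts('wrist',np.load('pics/w1.npy'),(P[:3],P[3:]))
lo,hi=(.45,-.2),(.62,.12)
for n,a,b in (('rim',.035,.047),('plate',.1155,.121),('cream',.0815,.0875),('grey',.0755,.0805),('stop',.0575,.063)):
    p=block(W,lo,hi,a,b);print(n,len(p),rect(p),p.mean(0).round(4))
# rim sides: left/right outer edges per y
p=block(W,lo,hi,.036,.045)
ys=np.arange(-.13,.06,.01)
for y in ys:
    q=p[abs(p[:,1]-y)<.002]; print(round(y,3),len(q),(q[:,0].min()*1e3).round(1),(q[:,0].max()*1e3).round(1))
# top camera
W=topts('top',np.load('pics/top0.npy'))
for n,a,b,lo,hi in (('rim',.033,.047,(.45,-.2),(.62,.12)),('plate',.112,.122,(.45,-.2),(.62,.12)),('cream',.0815,.0875,(.45,-.2),(.62,.12)),('grey',.0745,.0805,(.45,-.2),(.62,.12)),('can',.078,.09,(.38,.25),(.5,.38)),('blue',.088,.097,(.4,-.38),(.52,-.25))):
    p=block(W,lo,hi,a,b);print('top',n,len(p),rect(p),p.mean(0).round(4))
W=topts('side',np.load('pics/side0.npy'))
for n,a,b,lo,hi in (('rim',.033,.047,(.45,-.2),(.62,.12)),('plate',.112,.122,(.45,-.2),(.62,.12)),('can',.08,.09,(.38,.25),(.5,.38)),('blue',.088,.097,(.4,-.38),(.52,-.25))):
    p=block(W,lo,hi,a,b);print('side',n,len(p),rect(p),p.mean(0).round(4))
E
```

```text
rim 1426 (array([535. , -52.1]), array([241.6,  82.1]), 85.32) [0.5217 0.0013 0.0421]
plate 544 (array([541.9,  22. ]), array([55.4, 76.4]), 47.98) [0.5395 0.032  0.1053]
cream 1274 (array([539. , -12.4]), array([158.8,  65.3]), 84.12) [ 0.5317 -0.0549  0.085 ]
grey 1355 (array([534.8, -35.7]), array([207. ,  64.1]), 86.55) [ 0.5287 -0.0972  0.0784]
stop 127 (array([ 526.9, -137.1]), array([16.5, 63.3]), 85.9) [ 0.5277 -0.1356  0.0523]
-0.13 4 488.9 495.6
-0.12 9 489.5 492.3
-0.11 8 491.6 496.9
-0.1 8 492.1 497.6
-0.09 11 492.9 498.3
-0.08 6 493.5 498.9
-0.07 6 494.2 500.0
-0.06 13 494.8 500.7
-0.05 11 495.5 501.3
-0.04 20 496.0 503.2
-0.03 16 496.8 502.1
-0.02 17 497.4 502.7
-0.01 18 498.1 503.5
-0.0 19 498.8 505.0
0.01 26 499.3 505.6
0.02 22 500.0 506.3
0.03 7 500.6 581.9
0.04 60 501.4 579.7
0.05 40 503.0 580.8
top rim 815 (array([519.1, -40.2]), array([224.7, 105.1]), 86.62) [ 0.5275 -0.0401  0.0457]
top plate 123 (array([539.8,  35.4]), array([ 5.9, 61.5]), 85.51) [0.5383 0.0346 0.1111]
top cream 403 (array([510.5, -51.8]), array([ 46.8, 100.9]), 74.98) [ 0.5292 -0.0548  0.0872]
top grey 443 (array([518.2, -70. ]), array([ 64.2, 132.8]), 17.28) [ 0.5263 -0.0974  0.0831]
top can 446 (array([459.7, 173.7]), array([ 48.9, 377. ]), 9.86) [0.4358 0.3091 0.0902]
top blue 461 (array([ 452., -190.]), array([ 66.3, 345.5]), 3.13) [ 0.4614 -0.3082  0.0921]
side rim 693 (array([532., 246.]), array([877.9,  92.7]), 89.99) [0.5266 0.0267 0.0395]
side plate 137 (array([520.2,  14.7]), array([95.6, 48.9]), 52.07) [0.5375 0.0354 0.1129]
side can 783 (array([465.1, 455.1]), array([459.,  49.]), 78.77) [0.4376 0.3188 0.0859]
side blue 142 (array([483.2,  89.7]), array([1189.,   61.]), 86.82) [ 0.4614 -0.2992  0.09  ]
```

```bash
sed -i 's/cv2.MORPH_OPEN,np.ones((2,2),np.uint8)/cv2.MORPH_OPEN,np.ones((3,3),np.uint8)/; s/return W\[l==k\]/return W[(l==k)\&m]/' cap.py
python3 - <<'E'
from cap import *
P=np.load('pics/w1pose.npy');W=topts('wrist',np.load('pics/w1.npy'),(P[:3],P[3:]))
lo,hi=(.45,-.2),(.62,.12)
for n,a,b in (('rim',.035,.047),('plate',.1155,.121),('cream',.0815,.0875),('grey',.0755,.0815),('stop',.0575,.063)):
    p=block(W,lo,hi,a,b);print(n,len(p),rect(p),p.mean(0).round(4))
W0=W
def rimline(W,z0,z1):
    # all rim/rail pixels, left & right groups fitted
    m=(W[...,2]>z0)&(W[...,2]<z1)&(W[...,0]>.46)&(W[...,0]<.61)&(W[...,1]>-.16)&(W[...,1]<.09)
    p=W[m]; return p
p=rimline(W,.037,.046)
L=[];Rr=[]
for y in np.arange(-.115,.03,.004):
    q=p[abs(p[:,1]-y)<.002]
    for arr,sel in ((L,q[q[:,0]<.53]),(Rr,q[q[:,0]>.545+0.0*y])):
        if len(sel)>2: arr.append((y,sel[:,0].min(),sel[:,0].max(),np.median(sel[:,0])))
for a in (L,Rr):
    a=np.array(a)
    for c in (1,2): 
        f=np.polyfit(a[:,0],a[:,c],1); res=a[:,c]-np.polyval(f,a[:,0]); k=abs(res-np.median(res))<.0015; f=np.polyfit(a[k,0],a[k,c],1);print('edge',f,'x at y=-.04',np.polyval(f,-.04),k.sum(),len(k))
W=topts('top',np.load('pics/top0.npy'))
for n,a,b,lo,hi in (('rim',.033,.047,(.45,-.2),(.62,.12)),('plate',.112,.122,(.45,-.2),(.62,.12)),('cream',.0815,.0875,(.45,-.2),(.62,.12)),('grey',.0745,.0805,(.45,-.2),(.62,.12)),('can',.078,.09,(.38,.25),(.5,.38)),('blue',.088,.097,(.4,-.38),(.52,-.25))):
    p=block(W,lo,hi,a,b);print('top',n,len(p),rect(p),p.mean(0).round(4))
W=topts('side',np.load('pics/side0.npy'))
for n,a,b,lo,hi in (('rim',.033,.047,(.45,-.2),(.62,.12)),('plate',.112,.122,(.45,-.2),(.62,.12)),('can',.08,.09,(.38,.25),(.5,.38)),('blue',.088,.097,(.4,-.38),(.52,-.25))):
    p=block(W,lo,hi,a,b);print('side',n,len(p),rect(p),p.mean(0).round(4))
E
```

```text
rim 652 (array([539. ,  50.9]), array([38.4, 77.9]), 87.7) [0.5395 0.0581 0.0407]
plate 544 (array([538.2,  34.6]), array([ 8. , 60.3]), 85.63) [0.5381 0.0347 0.1181]
cream 1268 (array([530.7, -55.1]), array([35.1, 59.9]), 84.58) [ 0.5306 -0.0539  0.0844]
grey 1358 (array([527.6, -97.5]), array([41. , 60.1]), 86.87) [ 0.5274 -0.0958  0.0783]
stop 81 (array([ 538. , -130.6]), array([ 4.9, 34.4]), 87.58) [ 0.538  -0.1306  0.0595]
edge [0.06415805 0.49730422] x at y=-.04 0.4947378931071892 36 37
edge [0.1087451  0.50463592] x at y=-.04 0.5002861179340028 30 37
edge [0.0410259  0.56682647] x at y=-.04 0.5651854321820502 29 34
edge [0.06677763 0.5737735 ] x at y=-.04 0.5711023967317673 34 34
top rim 387 (array([529.9, -71.4]), array([148.1,  77.2]), 87.53) [ 0.5101 -0.0912  0.0413]
top plate 121 (array([540.8,  36.3]), array([ 8., 57.]), 85.75) [0.5403 0.0362 0.1179]
top cream 391 (array([531.4, -53. ]), array([35.4, 58.8]), 87.28) [ 0.5314 -0.053   0.0846]
top grey 353 (array([528.7, -95.9]), array([37.9, 59. ]), 88.36) [ 0.5295 -0.0971  0.0784]
top can 446 (array([437.4, 314.5]), array([48.6, 50.3]), 6.73) [0.4378 0.3132 0.0852]
top blue 445 (array([ 463.4, -307.1]), array([60.2, 39.4]), 5.45) [ 0.4635 -0.3061  0.0923]
side rim 597 (array([537.4,   5.8]), array([130.7,  77.4]), 85.55) [0.5331 0.0413 0.0403]
side plate 135 (array([539.4,  36.3]), array([10. , 60.5]), 85.42) [0.5391 0.0372 0.1166]
side can 783 (array([439.2, 314.2]), array([48.2, 50.4]), 1.06) [0.439  0.3162 0.0843]
side blue 136 (array([ 463.7, -305.9]), array([59.2, 37.8]), 2.73) [ 0.4655 -0.2999  0.0919]
```

Tray yaw is about -0.066 rad. The plate face is near y=0.031, and the opening between the cream module and the plate is about 68 mm. Next is the canister: check it from above with the wrist camera, then grasp.

```bash
cat >> cap.py <<'E'
YAW=-0.066
EX=np.array([np.cos(YAW),np.sin(YAW),0]);EY=np.array([-np.sin(YAW),np.cos(YAW),0]);O=np.array([.5355,0,0])
def T(sx,sy,z): return O+EX*sx+EY*sy+np.array([0,0,z])
def toT(p): d=np.asarray(p)-O; return np.array([d@EX,d@EY,p[2]])
Q=quat(YAW)
def st(l=''):
    s=r.read_state();print(l,'t',round(s['time_s'],2),'p',np.round(s['eef_pos'],4),'tray',np.round(toT(s['eef_pos'])*1000,1),'F',np.round(s['contact_force'],1),'M',np.round(s['torque'],2),'w',round(s['grip_width'],4));return s
E
python3 - <<'E'
from cap import *
r.reach([.438,.314,.205],Q)
s=st();im,d=snap('wrist','w2');W=topts('wrist',d,(s['eef_pos'],s['eef_rot']))
p=block(W,(.37,.24),(.51,.39),.078,.09);print(len(p),rect(p),cv2.minEnclosingCircle((p[:,:2]*1000).astype(np.float32)))
E
```

```text
t 3.54 p [0.4387 0.3134 0.2053] tray [-117.3  306.3  205.3] F [-0.5  0.2  0.2] M [ 0.    0.02 -0.05] w 0.0854
2419 (array([437.1, 314. ]), array([48.4, 48.7]), 84.73) ((436.8699951171875, 313.6871643066406), 24.82218360900879)
```

View pics/w2.png

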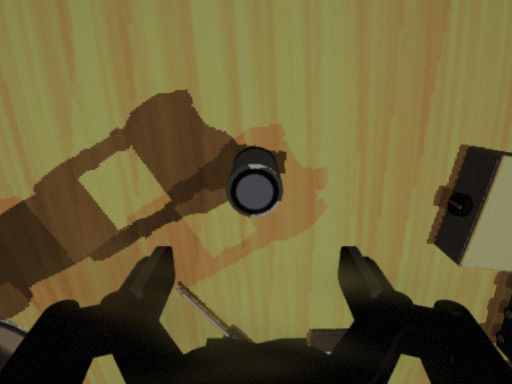

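The canister top appears at about (255,190), centred between the fingers, and the wrist and top cameras agree to 1 mm. Grasping it.

```bash
python3 - <<'E'
from cap import *
print(r.move_straight([.437,.3138,.072],Q,speed=0.15,max_force=8)); s0=st('down')
command_gripper(0.0,60); st('grip')
x=s0['eef_pos']
r.move_straight([x[0],x[1],.19],speed=0.15); st('lift')
snap('wrist','w3')
E
```

```text
False
down t 4.62 p [0.4376 0.314  0.0728] tray [-118.3  306.8   72.8] F [-0.3  0.1 -0.2] M [-0.02 -0.02 -0.01] w 0.0853
grip t 5.07 p [0.4374 0.3141 0.0729] tray [-118.6  306.9   72.9] F [-1.7 -1.1  5.6] M [-0.05  0.21  0.01] w 0.0475
lift t 6.0 p [0.437  0.3136 0.1889] tray [-119.   306.4  188.9] F [-0.7  0.2 -3.4] M [-0.01 -0.01  0.02] w 0.0473
```

View pics/w3.png

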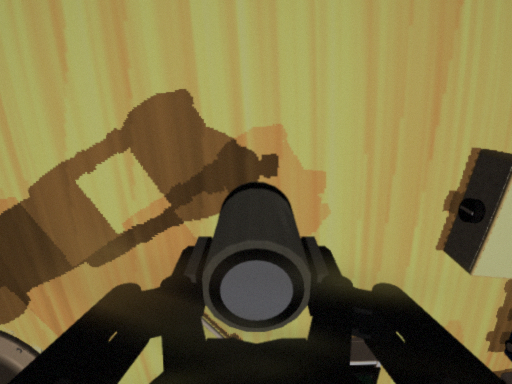

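```bash
python3 - <<'E'
from cap import *
p=T(0,-.003,.235); r.reach(p,Q); st('above')
r.move_straight(T(0,-.003,.135),speed=.15)
print(r.move_straight(T(0,-.003,.080),speed=.05,max_force=5)); st('low')
snap('wrist','w4');snap('side','s4')
E
```

```text
above t 7.32 p [ 0.5351 -0.002   0.2347] tray [ -0.3  -2.  234.7] F [-0.3  0.  -3.5] M [0.05 0.   0.01] w 0.0479
False
low t 9.38 p [ 0.5355 -0.003   0.0803] tray [ 0.2 -3.  80.3] F [-0.7  0.  -3.6] M [-0.06 -0.04  0.02] w 0.0477
```

View pics/w4.png

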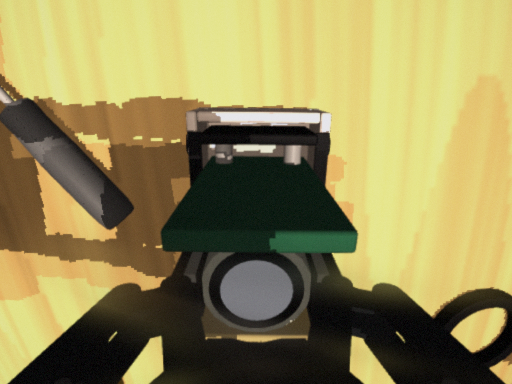

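View pics/s4.png

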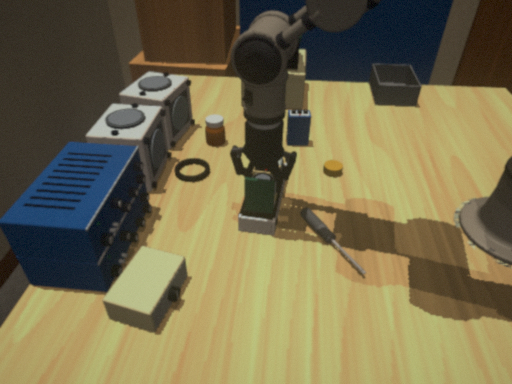

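The wrist view has the canister at (257,290), down between the plate and the cream module. No contact force so far. Next I'll push the row toward the stop in gentle, force-limited moves.

```bash
python3 - <<'E'
from cap import *
print(r.move_straight(T(0,-.016,.080),speed=.03,max_force=7)); st('a')
print(r.move_straight(T(0,-.036,.080),speed=.02,max_force=7)); st('b')
r.hold(.2); st('c')
E
```

```text
False
a t 10.07 p [ 0.5344 -0.0162  0.08  ] tray [  0.  -16.2  80. ] F [-0.2 -0.5 -2.1] M [0.02 0.05 0.02] w 0.0471
True
b t 10.64 p [ 0.5332 -0.0243  0.0795] tray [ -0.7 -24.4  79.5] F [ 0.7  1.8 -2.2] M [ 0.22 -0.06 -0.02] w 0.0477
c t 10.84 p [ 0.5329 -0.0241  0.079 ] tray [ -1.  -24.3  79. ] F [ 0.3 -0.  -1.1] M [-0.06  0.01 -0.06] w 0.0475
```

```bash
python3 - <<'E'
from cap import *
print(r.move_straight(T(-.0005,-.030,.080),speed=.01,max_force=8)); s=st('b'); r.hold(.15); st('h')
im,d=snap('wrist','w5');W=topts('wrist',d,(s['eef_pos'],s['eef_rot']))
p=block(W,(.45,-.1),(.62,.12),.1155,.1215);print('plate',rect(p), [np.round(toT(np.r_[np.array(rect(p)[0])/1000,0])*1000,1)])
E
```

```text
True
b t 11.16 p [ 0.5329 -0.0243  0.0791] tray [ -1.  -24.4  79.1] F [0.9 1.5 3.7] M [ 0.16 -0.15  0.06] w 0.0477
h t 11.31 p [ 0.5329 -0.0243  0.079 ] tray [ -1.  -24.4  79. ] F [0.7 1.1 5.6] M [ 0.08 -0.19 -0.02] w 0.0476
plate (array([537.9,  35. ]), array([ 8.6, 61.8]), 85.41) [array([ 0.1, 35.1,  0. ])]
```

View pics/w5.png

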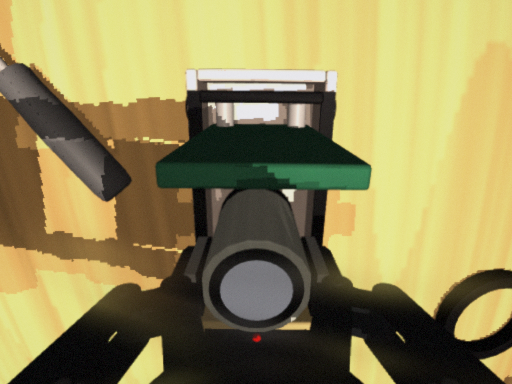

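The canister is on the floor (TCP at 0.079, so its bottom is about 6.1 mm up). It sits at tray y -24.4 mm, which matches a closed row. I'll release it, rise and look.

```bash
python3 - <<'E'
from cap import *
command_gripper(0.085); st('open')
p=r.read_state()['eef_pos']
r.move_straight([p[0],p[1],.15],speed=.1)
r.reach(T(0,-.05,.27),Q)
s=st('view');im,d=snap('wrist','w6');np.save('pics/w6pose.npy',np.r_[s['eef_pos'],s['eef_rot']])
W=topts('wrist',d,(s['eef_pos'],s['eef_rot']));lo,hi=(.45,-.2),(.62,.12)
for n,a,b in (('plate',.1155,.121),('can',.087,.094),('cream',.0815,.0865),('grey',.0755,.0815),('stop',.0575,.063)):
    p=block(W,lo,hi,a,b);rc=rect(p);print(n,len(p),rc[1:],np.round(toT(np.r_[np.array(rc[0])/1000,0])*1000,1)[:2])
a=cv2.resize(cv2.cvtColor(im,cv2.COLOR_RGB2BGR)[120:330,190:330],None,fx=2.8,fy=2.8,interpolation=cv2.INTER_CUBIC);cv2.imwrite('pics/w6a.png',cv2.convertScaleAbs(a,alpha=1.5,beta=10))
E
```

```text
open t 11.82 p [ 0.5321 -0.0242  0.0782] tray [ -1.8 -24.4  78.2] F [ 0.5  0.3 -0.7] M [-0.   -0.    0.01] w 0.0848
view t 13.24 p [ 0.532  -0.05    0.2699] tray [-2.000e-01 -5.010e+01  2.699e+02] F [-0.  -0.2 -0.6] M [-0.01  0.07  0.  ] w 0.0853
plate 608 (array([ 6.9, 61.3]), 86.25) [ 0.3 34.8]
can 1783 (array([48.3, 48.8]), 87.06) [ -1.6 -24.7]
cream 1439 (array([36.4, 59.7]), 85.3) [ -1.2 -67.4]
grey 1399 (array([38. , 60.1]), 86.13) [  -1.4 -105.7]Traceback (most recent call last):
  File "<stdin>", line 9, in <module>
  File "cap.py", line 29, in block
    k=1+np.argmax(st[1:,4]);return W[(l==k)&m]
        ~~~~~~~~~^^^^^^^^^^
    return _wrapfunc(a, 'argmax', axis=axis, out=out, **kwds)
    return bound(*args, **kwds)
ValueError: attempt to get argmax of an empty sequence
```

```bash
python3 - <<'E'
from cap import *
im=cv2.imread('pics/w6.png')
a=cv2.resize(im[100:330,180:340],None,fx=2.6,fy=2.6,interpolation=cv2.INTER_CUBIC);cv2.imwrite('pics/w6a.png',cv2.convertScaleAbs(a,alpha=1.4,beta=10))
E
```

```text
(no output)
```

View pics/w6a.png

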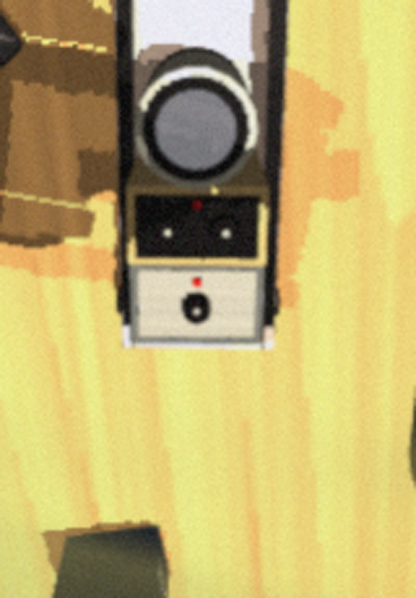

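The row is closed: canister, cream and grey touch in the picture, and the measured faces agree to about 0.5 mm. Now the blue module.

```bash
python3 - <<'E'
from cap import *
q=quat(.08)
r.reach([.463,-.300,.24],q)
s=st();im,d=snap('wrist','w7');W=topts('wrist',d,(s['eef_pos'],s['eef_rot']))
for a,b in((.0885,.095),(.0975,.103)):
    p=block(W,(.4,-.38),(.54,-.23),a,b);print(len(p),rect(p),p.mean(0))
# side edges fit: upper face pixels
p=block(W,(.4,-.38),(.54,-.23),.0885,.103);print(len(p),rect(p))
E
```

```text
t 14.31 p [ 0.4633 -0.299   0.2395] tray [ -52.3 -303.1  239.5] F [ 0.3 -0.5 -0.2] M [0.02 0.   0.  ] w 0.0851
1852 (array([ 462.4, -309.7]), array([60.1, 37.6]), 6.42) [ 0.46243728 -0.30787548  0.09241621]
133 (array([ 462.3, -310.1]), array([11.3, 11.7]), 4.73) [ 0.46240651 -0.30996033  0.10016233]
2270 (array([ 462.4, -309.7]), array([60.1, 37.6]), 6.42)
```

View pics/w7.png

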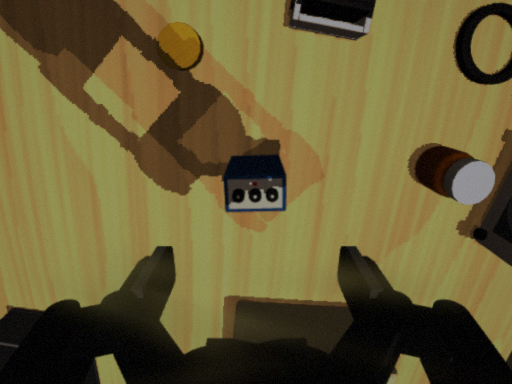

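The blue module's top is at about (255,193), yaw about 0.11 rad, 10 mm off the tool axis. Grasping across its 60 mm width.

```bash
python3 - <<'E'
from cap import *
q=quat(.108)
r.move_straight([.4625,-.309,.14],q,speed=0.2)
print(r.move_straight([.4625,-.309,.075],speed=0.1,max_force=8)); r.hold(.2); s0=st('down')
im,d=snap('wrist','w8');W=topts('wrist',d,(s0['eef_pos'],s0['eef_rot']))
p=block(W,(.4,-.38),(.54,-.23),.0885,.096);print(len(p),rect(p))
E
```

```text
False
down t 16.01 p [ 0.4628 -0.3093  0.0757] tray [ -52.1 -313.4   75.7] F [-1.  -0.2 -0.4] M [-0.03 -0.05 -0.07] w 0.0849
8272 (array([ 461.8, -309.6]), array([60.6, 39.6]), 6.1)
```

View pics/w8.png

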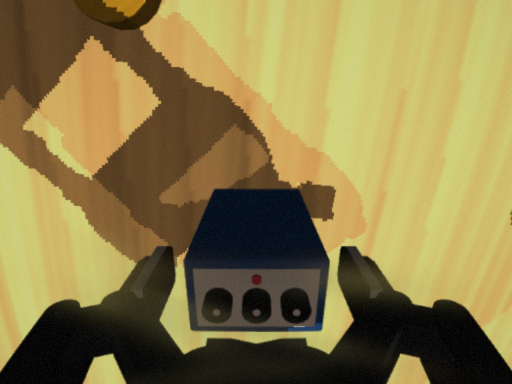

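Well centred between the fingers, top panel at about (258,300). Gripping and lifting.

```bash
python3 - <<'E'
from cap import *
command_gripper(0.0,100); r.hold(.1); s0=st('grip')
x=s0['eef_pos']
r.move_straight([x[0],x[1],.225],speed=0.2); s=st('lift')
r.hold(.15);s=st('lift2')
im,d=snap('wrist','w9');W=topts('wrist',d,(s['eef_pos'],s['eef_rot']))
z=s['eef_pos'][2]-s0['eef_pos'][2]
p=block(W,(.4,-.38),(.54,-.23),.0885+z,.096+z);rc=rect(p);print(len(p),rc)
pp=p[:,:2]-s['eef_pos'][:2]; f=np.polyfit(np.c_[pp,p[:,2]][:,0],p[:,2],1);A=np.c_[pp,np.ones(len(p))];print('plane',np.linalg.lstsq(A,p[:,2],rcond=None)[0])
E
```

```text
grip t 16.52 p [ 0.4629 -0.3093  0.0755] tray [ -52.1 -313.4   75.5] F [ 1.  -1.   5.1] M [ 0.02  0.03 -0.03] w 0.0591
lift t 17.42 p [ 0.4622 -0.3087  0.2234] tray [ -52.8 -312.9  223.4] F [-0.1  1.3 -3. ] M [ 0.03  0.06 -0.03] w 0.0591
lift2 t 17.57 p [ 0.4623 -0.3088  0.2233] tray [ -52.6 -313.   223.3] F [ 0.1  0.2 -2.6] M [-0.02  0.01 -0.01] w 0.0593
8804 (array([ 461.4, -309.4]), array([71.8, 39.4]), 5.34)
plane [ 0.0011028  -0.01456464  0.2402543 ]
```

View pics/w9.png

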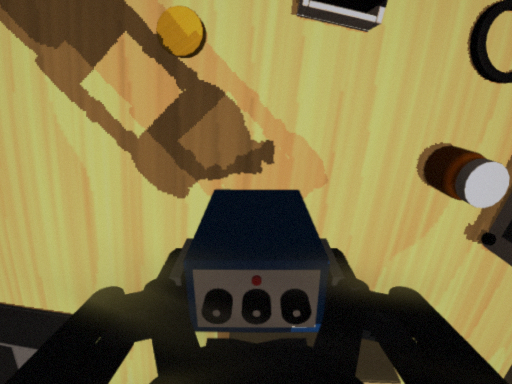

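Blue is held square: width 59 mm, y offset about -0.5 mm. Bring it over the gap with its bottom just above the canister, between canister and plate.

```bash
python3 - <<'E'
from cap import *
r.reach(T(.0002,.005,.235),Q); r.hold(.1); st('above')
im,d=snap('wrist','w10')
r.move_straight(T(.0002,.005,.1745),speed=.1,max_force=6); r.hold(.1); s=st('low')
im,d=snap('wrist','w11');snap('side','s11')
E
```

```text
above t 18.94 p [0.5361 0.0037 0.2349] tray [  0.4   3.7 234.9] F [-0.6 -0.2 -2.6] M [-0.07 -0.   -0.01] w 0.0598
low t 19.85 p [0.5366 0.0049 0.1753] tray [  0.7   4.9 175.3] F [ 0.3 -0.5 -3.3] M [ 0.02  0.05 -0.04] w 0.0592
```

View pics/w11.png

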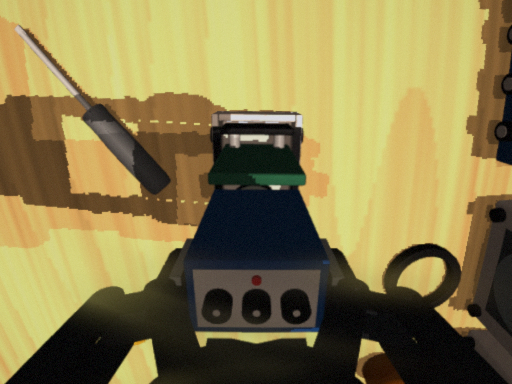

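View pics/s11.png

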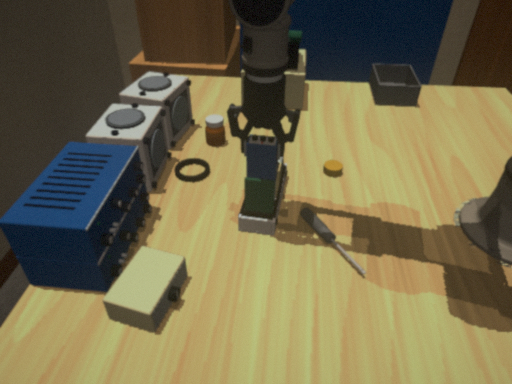

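Blue (bottom edge about row 190) is lined up with the green plate (about x 213–303), roughly centred. Press the plate back slowly with a force limit.

```bash
python3 - <<'E'
from cap import *
r.move_straight(T(0,.006,.1705),speed=.05)
for y in (.0105,.0145,.018,.0205):
    h=r.move_straight(T(0,y,.1705),speed=.03,max_force=9); st(f'{y} {h}')
    if h: break
r.hold(.15); s=st('hold')
im,d=snap('wrist','w12');W=topts('wrist',d,(s['eef_pos'],s['eef_rot']))
p=block(W,(.5,.0),(.59,.12),.1155,.121);rc=rect(p);print('plate',len(p),rc,np.round(toT(np.r_[np.array(rc[0])/1000,0])*1000,1)[:2])
E
```

```text
0.0105 False t 20.5 p [0.5362 0.0107 0.1705] tray [  0.   10.8 170.5] F [-0.3 -0.4 -2.4] M [ 0.02  0.02 -0.01] w 0.0591
0.0145 False t 20.78 p [0.5365 0.0141 0.1706] tray [1.000e-01 1.410e+01 1.706e+02] F [-0.3 -3.9 -2.7] M [-0.65  0.09 -0.08] w 0.0589
0.018 False t 21.05 p [0.5368 0.0176 0.1705] tray [1.000e-01 1.770e+01 1.705e+02] F [-0.  -4.3 -3. ] M [-0.9   0.   -0.16] w 0.0589
0.0205 False t 21.3 p [0.537  0.0202 0.1706] tray [1.000e-01 2.020e+01 1.706e+02] F [ 0.1 -5.  -1.6] M [-0.95 -0.06 -0.08] w 0.0589
hold t 21.45 p [0.5369 0.0202 0.1705] tray [1.000e-01 2.030e+01 1.705e+02] F [ 0.5 -5.5 -2.7] M [-0.97 -0.06 -0.11] w 0.0591
plate 1381 (array([538.5,  41.8]), array([ 9.2, 60.7]), 86.23) [ 0.2 41.9]
```

View pics/w12.png

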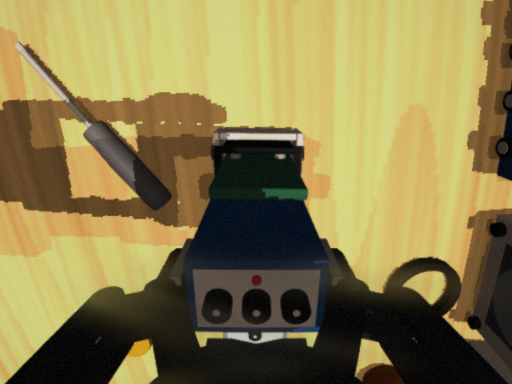

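```bash
python3 - <<'E'
from cap import *
h=r.move_straight(T(0,.0217,.1705),speed=.02,max_force=7); r.hold(.1); st(f'push {h}')
for z in (.162,.150,.130,.110,.095):
    h=r.move_straight(T(0,.0217,z),speed=.05,max_force=7); st(f'{z} {h}')
    if h: break
snap('wrist','w13');snap('top','t13');snap('side','s13')
E
```

```text
push False t 21.85 p [0.5371 0.0215 0.1706] tray [1.000e-01 2.150e+01 1.706e+02] F [ 0.1 -5.4 -2.5] M [-1.05 -0.09 -0.17] w 0.0586
0.162 False t 22.17 p [0.5368 0.0215 0.1616] tray [ -0.2  21.6 161.6] F [ 0.  -5.7 -5.8] M [-1.05 -0.12 -0.19] w 0.059
0.15 False t 22.56 p [0.5367 0.0216 0.1495] tray [ -0.3  21.6 149.5] F [ 0.5 -4.9 -4.7] M [-1.02  0.01 -0.23] w 0.0591
0.13 False t 23.11 p [0.5366 0.0216 0.1295] tray [ -0.3  21.6 129.5] F [ 0.6 -5.5 -4.9] M [-0.97 -0.02 -0.17] w 0.0591
0.11 False t 23.66 p [0.5367 0.0216 0.1096] tray [ -0.3  21.7 109.6] F [-0.1 -5.4 -4.7] M [-0.92  0.   -0.21] w 0.0593
0.095 False t 24.11 p [0.5367 0.0216 0.0946] tray [-0.2 21.7 94.6] F [ 0.2 -3.9 -4.7] M [-0.9   0.03 -0.14] w 0.059
```

View pics/w13.png

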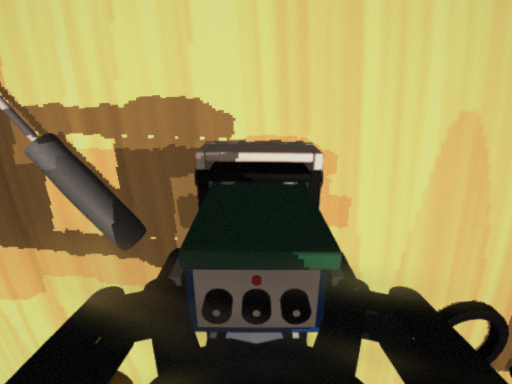

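Blue is 75 mm down into the gap, and Fy of about -5 N shows the spring being held back. Continue to the floor gently.

```bash
python3 - <<'E'
from cap import *
h=r.move_straight(T(0,.0217,.0845),speed=.04,max_force=6); st(f'{h}')
if not h:
    h=r.move_straight(T(0,.0217,.0795),speed=.015,max_force=4); st(f'floor {h}')
r.hold(.1);st('h')
E
```

```text
True t 24.47 p [0.5368 0.0209 0.091 ] tray [-0.1 20.9 91. ] F [ 1.2 -6.1 -4.9] M [-0.81 -0.11 -0.15] w 0.0588
h t 24.57 p [0.5367 0.0207 0.0911] tray [-0.2 20.7 91.1] F [ 0.7 -5.1 -3.8] M [-0.78 -0.14 -0.14] w 0.0589
```

```bash
python3 - <<'E'
from cap import *
im,_=snap('side','s14');im2,_=snap('top','t14');im3,_=snap('wrist','w14')
a=cv2.imread('pics/s14.png');b=cv2.imread('pics/t14.png')
cv2.imwrite('pics/c14.png',cv2.convertScaleAbs(np.hstack([cv2.resize(a[90:250,220:310],(360,640)),cv2.resize(b[160:240,225:335],(880,640))]),alpha=1.5)[:, :]) 
x=cv2.imread('pics/c14.png');cv2.imwrite('pics/c14.png',cv2.resize(x,(780,402)))
E
```

```text
(no output)
```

View pics/c14.png

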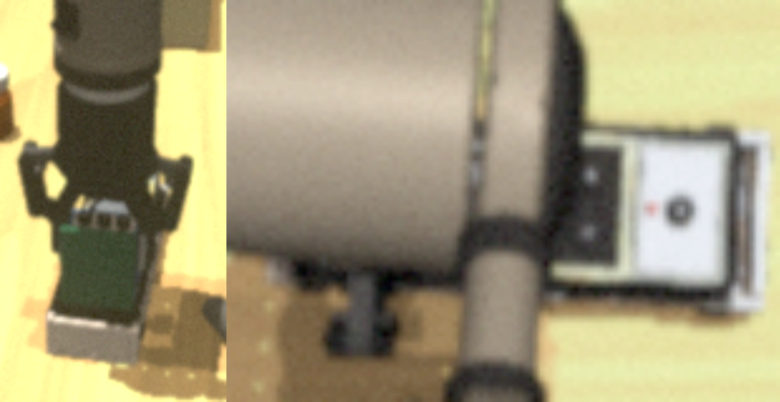

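View pics/w14.png

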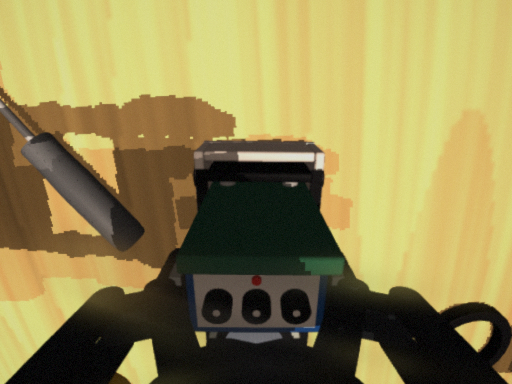

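```bash
python3 - <<'E'
from cap import *
for z in (.0905,.089,.087,.085):
    h=r.move_straight(T(0,.0212,z),speed=.02,max_force=6); s=st(f'{z} {h}')
    if h: break
E
```

```text
0.0905 False t 24.97 p [0.5369 0.0211 0.0905] tray [-0.  21.1 90.5] F [ 0.1 -6.  -3.4] M [-0.69 -0.02 -0.15] w 0.0589
0.089 False t 25.22 p [0.5371 0.0211 0.0891] tray [ 0.2 21.1 89.1] F [ 0.4 -5.1 -2.9] M [-0.81 -0.08 -0.11] w 0.0592
0.087 False t 25.47 p [0.5371 0.0211 0.0871] tray [ 0.2 21.1 87.1] F [ 0.9 -5.1 -3.3] M [-0.74 -0.1  -0.22] w 0.059
0.085 False t 25.72 p [0.5372 0.0211 0.0851] tray [ 0.3 21.1 85.1] F [ 0.6 -4.2 -2.6] M [-0.77 -0.14 -0.13] w 0.0591
```

It moves freely, so the earlier stop was a transient. On to the floor, then relax toward the canister before releasing.

```bash
python3 - <<'E'
from cap import *
h=r.move_straight(T(0,.0212,.0785),speed=.01,max_force=4); r.hold(.1); s=st(f'floor {h}')
E
```

```text
floor True t 26.28 p [0.5372 0.0207 0.0815] tray [ 0.4 20.8 81.5] F [-0.2 -1.7  5.8] M [-0.06  0.24 -0.19] w 0.0588
```

```bash
python3 - <<'E'
from cap import *
h=r.move_straight(T(.0003,.0205,.0818),speed=.01); st('up')
h=r.move_straight(T(.0003,.0175,.0817),speed=.01,max_force=5); r.hold(.1); s=st(f'contact {h}')
E
```

```text
up t 26.57 p [0.5371 0.0203 0.0818] tray [ 0.3 20.4 81.8] F [-0.8 -5.2 -1.1] M [-0.63 -0.01 -0.09] w 0.0591
contact True t 26.92 p [0.537  0.0196 0.0815] tray [ 0.2 19.6 81.5] F [1.1 4.4 4.5] M [ 0.53 -0.2  -0.15] w 0.0594
```

```bash
python3 - <<'E'
from cap import *
command_gripper(0.085); s=st('open'); p=s['eef_pos']
r.move_straight([p[0],p[1],.13],speed=.06,max_force=6); st('up1')
p=r.read_state()['eef_pos']; r.move_straight([p[0],p[1],.2],speed=.15)
r.reach(T(0,-.02,.29),Q); r.hold(.1)
s=st('view');im,d=snap('wrist','w15');W=topts('wrist',d,(s['eef_pos'],s['eef_rot']));lo,hi=(.45,-.2),(.62,.12)
for n,a,b in (('plate',.1155,.121),('blue',.0955,.1005),('can',.0875,.094),('cream',.0815,.0865),('grey',.0755,.081)):
    try:
        p=block(W,lo,hi,a,b);rc=rect(p)
        A=np.c_[p[:,:2]-p[:,:2].mean(0),np.ones(len(p))];f=np.linalg.lstsq(A,p[:,2],rcond=None)[0]
        print(n,len(p),rc[1:],np.round(toT(np.r_[np.array(rc[0])/1000,0])*1000,1)[:2],'slope',f.round(4))
    except Exception as e: print(n,e)
a=cv2.imread('pics/w15.png');cv2.imwrite('pics/w15a.png',cv2.convertScaleAbs(cv2.resize(a[80:280,200:320],None,fx=2.9,fy=2.9,interpolation=2),alpha=1.4,beta=10))
E
```

```text
open t 27.3 p [0.5363 0.0188 0.0809] tray [-0.4 18.8 80.9] F [ 0.7 -0.1 -0.1] M [-0.03 -0.04 -0.03] w 0.085
up1 t 28.27 p [0.5361 0.0188 0.1297] tray [ -0.7  18.8 129.7] F [-0.7  0.2 -0.4] M [ 0.01 -0.02  0.01] w 0.0851
view t 29.46 p [ 0.5334 -0.0196  0.288 ] tray [ -0.8 -19.7 288. ] F [ 0.1  0.1 -0.1] M [ 0.05  0.02 -0.02] w 0.0849
plate 531 (array([ 7.9, 60.1]), 86.22) [ 0.6 41.2] slope [-0.0034 -0.0029  0.118 ]
blue 1530 (array([36.2, 59.1]), 85.82) [-0.7 17.8] slope [-0.0014 -0.0015  0.0988]
can 1450 (array([47. , 48.5]), 86.36) [ -1.8 -25.9] slope [-0.0019 -0.0013  0.0911]
cream 1157 (array([35.2, 60. ]), 85.69) [ -1.2 -67. ] slope [0.0025 0.0155 0.0844]
grey 1196 (array([37.3, 60.4]), 86.96) [  -1.3 -105.8] slope [0.0009 0.0022 0.0784]
```

View pics/w15a.png

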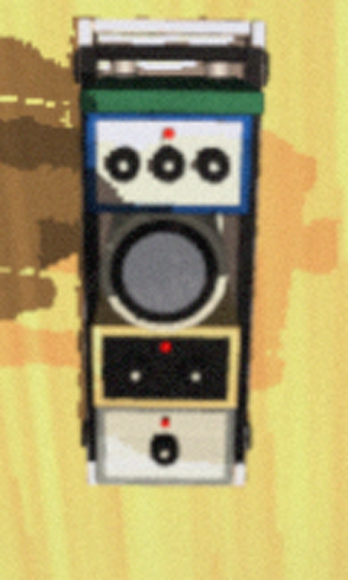

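In the picture the row is closed and in order: plate, blue, canister, cream, grey. I'll check the cream's tilt reading against earlier frames, then take clear top and side views.

```bash
python3 - <<'E'
from cap import *
def chk(W,lab):
    for n,a,b,sy in (('plate',.112,.124,None),('blue',.093,.1035,None),('can',.085,.096,None),('cream',.080,.0885,None),('grey',.0735,.083,None)):
        m=(W[...,2]>a)&(W[...,2]<b)&(W[...,0]>.45)&(W[...,0]<.62)&(W[...,1]>-.2)&(W[...,1]<.12)
        e=cv2.erode(m.astype(np.uint8),np.ones((3,3) if n=='plate' else (7,7),np.uint8));k,l,stt,_=cv2.connectedComponentsWithStats(e)
        if k<2: continue
        p=W[l==1+np.argmax(stt[1:,4])];zz=np.median(p[:,2]);p=p[abs(p[:,2]-zz)<.0025]
        if len(p)<30: continue
        A=np.c_[p[:,:2]-p[:,:2].mean(0),np.ones(len(p))];f=np.linalg.lstsq(A,p[:,2],rcond=None)[0];print(lab,n,len(p),'deg',np.degrees(f[:2]).round(2),'z',f[2].round(4))
P=np.load('pics/w1pose.npy');chk(topts('wrist',np.load('pics/w1.npy'),(P[:3],P[3:])),'w1')
P=np.load('pics/w6pose.npy');chk(topts('wrist',np.load('pics/w6.npy'),(P[:3],P[3:])),'w6')
s=r.read_state();chk(topts('wrist',np.load('pics/w15.npy'),(s['eef_pos'],s['eef_rot'])),'w15')
r.reach([.30,.40,.28],Q); r.hold(.2); st()
for n in('top','side'): 
    im,d=snap(n,n+'F')
W=topts('top',np.load('pics/topF.npy'))
for n,a,b,lo,hi in (('plate',.112,.122,(.45,-.2),(.62,.12)),('blue',.0935,.1005,(.45,-.2),(.62,.12)),('can',.0865,.0935,(.45,-.2),(.62,.12)),('cream',.0815,.0865,(.45,-.2),(.62,.12)),('grey',.0755,.0805,(.45,-.2),(.62,.12))):
    p=block(W,lo,hi,a,b);rc=rect(p);print('top',n,len(p),rc[1:],np.round(toT(np.r_[np.array(rc[0])/1000,0])*1000,1)[:2],p[:,2].mean().round(4))
a=cv2.imread('pics/top0.png').astype(int);b=cv2.imread('pics/topF.png').astype(int);dd=(abs(a-b).max(2)>45).astype(np.uint8)
n,l,stt,_=cv2.connectedComponentsWithStats(dd);print([tuple(x) for x in stt[1:] if x[4]>25])
A=cv2.imread('pics/topF.png')[165:240,220:345];B=cv2.imread('pics/sideF.png')
cv2.imwrite('pics/F.png',np.vstack([cv2.resize(A,(500,300),interpolation=2),cv2.resize(B[140:240,220:387],(500,299),interpolation=2)]))
E
```

```text
w1 plate 426 deg [-0.03  0.32] z 0.1182
w1 cream 398 deg [0.15 0.65] z 0.0846
w1 grey 638 deg [0.21 0.13] z 0.0784
w6 plate 455 deg [0.39 2.48] z 0.1181
w6 can 1056 deg [ 0.19 -0.13] z 0.0913
w6 cream 355 deg [-0.11 -0.21] z 0.0848
w6 grey 602 deg [0.11 0.56] z 0.0784
w15 plate 397 deg [-0.19 -1.54] z 0.1181
w15 blue 319 deg [-0.03  0.43] z 0.0988
w15 can 764 deg [-0.32 -0.12] z 0.0914
w15 cream 148 deg [-0.82  1.24] z 0.0847
w15 grey 561 deg [0.03 0.26] z 0.0785
 t 31.46 p [0.3007 0.3996 0.28  ] tray [-260.7  383.2  280. ] F [-0.1  0.  -0.5] M [-0.02 -0.03 -0.  ] w 0.0853
top plate 61 (array([ 8.2, 29. ]), 86.13) [16.7 43.3] 0.1181
top blue 47 (array([18.9, 12.7]), 88.03) [24.2 12.4] 0.098
top can 393 (array([45.6, 46.1]), 88.75) [ -0.4 -22.7] 0.091
top cream 333 (array([35.5, 58.7]), 88.43) [ -0.1 -65.5] 0.0843
top grey 169 (array([37.9, 31.5]), 89.51) [ -14.  -103.1] 0.0783
[(np.int32(247), np.int32(183), np.int32(34), np.int32(33), np.int32(414)), (np.int32(266), np.int32(189), np.int32(26), np.int32(24), np.int32(383)), (np.int32(297), np.int32(189), np.int32(4), np.int32(24), n
[... 197 characters left out ...]
t32(36), np.int32(36), np.int32(645)), (np.int32(413), np.int32(220), np.int32(7), np.int32(7), np.int32(32)), (np.int32(414), np.int32(228), np.int32(8), np.int32(6), np.int32(33)), (np.int32(412), np.int32(234), np.int32(11), np.int32(9), np.int32(53)), (np.int32(121), np.int32(236), np.int32(20), np.int32(28), np.int32(330)), (np.int32(106), np.int32(239), np.int32(20), np.int32(20), np.int32(306)), (np.int32(67), np.int32(299), np.int32(75), np.int32(80), np.int32(1541)), (np.int32(0), np.int32(300), np.int32(30), np.int32(84), np.int32(1074)), (np.int32(25), np.int32(347), np.int32(47), np.int32(37), np.int32(872)), (np.int32(84), np.int32(376), np.int32(11), np.int32(8), np.int32(34))]
```

View pics/F.png

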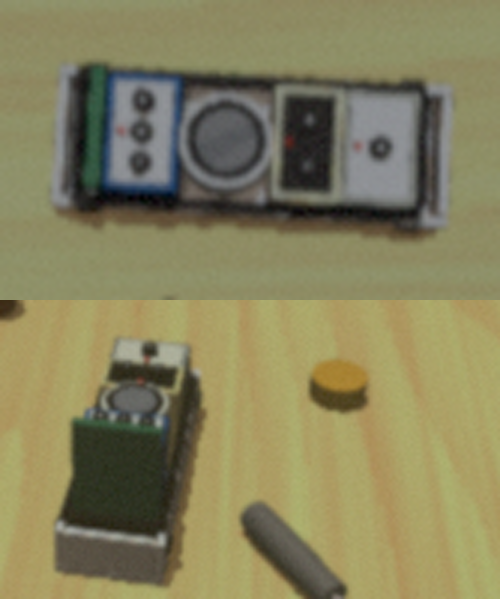

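View pics/sideF.png

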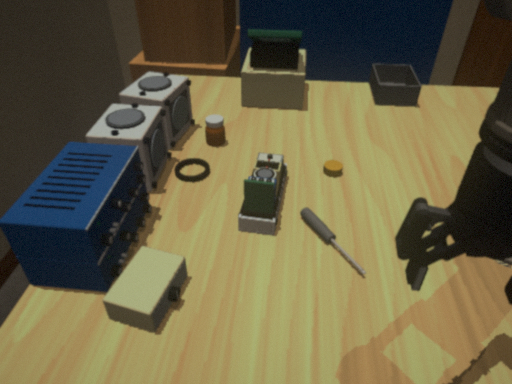

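View pics/topF.png

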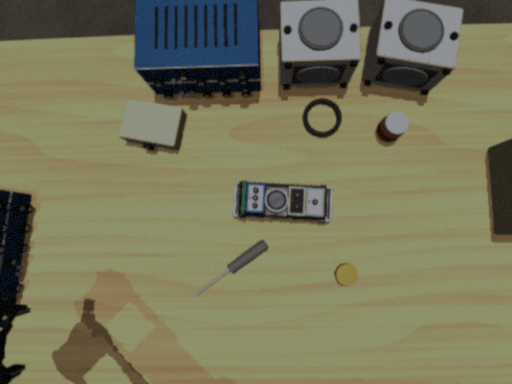

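All checks agree: the row is closed with the plate pressed back, and nothing else on the bench has moved. Handing in.

```bash
python3 - <<'E'
from cap import *
r.finish_job(); st()
E
```

```text
the job is handed in; nothing more can be done
the job is handed in; nothing more can be done
```

The tray is packed and handed in at about 31.5 s. From the black stop to the green plate, the row now runs grey, cream, canister, blue.

**What I did**
- I lowered the canister between the cream module and the plate. I then used it to slide the row closed until it came up against the stop at light force.
- I pressed the plate back with the blue module held just above the canister. I lowered the blue module to the floor, eased it against the canister and let go.

**Last checks**
- **Row:** the wrist, top and side pictures show the row closed in that order. Top heights were 78, 85, 91 and 99 mm, against 78, 84, 90 and 98 mm nominal.
- **Upright:** the grey, canister and blue tops were within about 0.4° of level. The cream reading was 1.2–1.5° on few pixels; its earlier readings were -0.2° to 0.65°, so I took it as noise.
- **Plate:** it is pressed back 6.5–7 mm by camera, slightly under the expected 8 mm. The tool position and the roughly 5 N spring force before release pointed to about 8 mm. I put the difference down to camera error.
- **Bench:** comparing the first and last top pictures showed no change in the other things on the bench.

**Two events on the way**
- The second push on the closed row stopped on floor pressure rather than on the row, so it confirmed nothing. The pictures taken after I let go of the canister did confirm the row was closed.
- While lowering the blue module, one move stopped on a brief force change about 9 mm above the floor. It went down freely when I continued in small steps.

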